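# Turn a clevis bracket ears-up in the slide-jaw vise

### The job

The aluminium clevis bracket lies on its side in the slide-jaw vise, its two ears pointing past the fixed jaw. Draw the sliding jaw back, turn the bracket so that its ears point straight up, sit it flat on the vise bed, square and centred on the jaws, and slide the jaw in again so that the bracket is snug between both jaws. The aluminium marks easily: grip it with no more than about 50 N, do not drop it or ram it into the vise, and leave the other things on the bench where they are.

Things in the scene. Friction and masses are not known exactly. Their poses are not given: they have to be found in the camera images.
- vise: Fixed steel vise on a grey foot. Origin: its underside, on the centre line; z up, y = slide direction towards the fixed jaw, x across. Foot 100 (x) x 236 (y -140 to 96) x 12 high; bed 34 wide, y -134 to 90, top at z = 40. Both jaws 34 wide, tops at z = 58; the sliding jaw (22 thick) is on the -y side.
- jaw (a joint): Sliding jaw, m, 0 to 0.045, grows as it opens (towards the vise's -y). Gap between the jaw faces = 29 mm + this value (sliding face at vise y = 11 mm - value). Stays where it is left; about 3 N of friction.
- jaw_lug (a point): Centre of the top of the upright steel lug on the sliding jaw's carriage, by which it is pulled or pushed: 24 (vise x) x 14 (vise y) x 24 tall, top at vise z = 64.5, centre 55 mm behind the jaw face; the 26 mm between lug and jaw are free above the bed.
- fixed_face (a point): Middle of the lower edge of the fixed jaw's clamping face, on the bed (vise x = 0, y = +40, z = 40); the fixed jaw is 30 thick behind it and rises 18 mm above the bed; axes as the vise.
- bracket: Bare aluminium clevis, 0.2 kg: bar 60 (its x) x 40 (y) x 28 (z), origin at the bar's centre; two ears, 8 thick, 32 wide in y, flush with the bar's ends, stand 20 mm out of its +z face, 44 mm apart. Starts with z level along the vise's +y, ears either side of the fixed jaw (5 mm to spare), 40 mm side upright; its ends overhang the jaws by 13 mm each side.
- jar: Bystander: closed glass jar, 44 across, 52 tall, standing upright; origin under its centre.
- can: Bystander: closed can, 52 across, 60 tall, standing upright; origin under its centre.
- stamp_tray: Bystander: open wooden tray with steel stamps, 80 (x) x 120 (y) x 28 high; origin under its centre.
- mallet: Bystander: mallet with orange plastic head, lying. Head 44 across, 80 long along its x, centred over the origin, axis 22 mm up; handle 20 across runs 170 mm to its +y.
Mind the look-alikes: they are no part of the job. What is shaped like the bracket but purple or turquoise is not meant.

How it is judged:
By the outcome, as a careful person would: the job done as asked, in the order asked, and still so for the second after the job is handed in, with the robot touching nothing.
It also fails if it takes over 58 s, if anything falls off the work surface, if the arm or the gripper's body presses on something with over 40 N, if the wrist force passes 120 N, or if a joint passes its speed limit or range.

### The arm

A 6-joint arm with a two-finger parallel gripper is mounted at the origin on the work surface. World frame = base frame: x ahead of the robot, y to its left, z up, the work surface at z = 0. Lengths are in m, angles in degrees, forces in N, time in s.
With the tool pointing down it reaches from about 0.4 to 0.825 m from the base axis. Payload 7 kg.
Tool frame: the origin (TCP) lies midway between the tips of the shut fingers; the grasp point (between the pads) lies 19 mm behind it; z points along the fingers, y is the line along which they close (so a half turn about z gives the same grasp; the last joint's range is limited). The gripper opens to 88 mm and grips with 3 to 60 N. Pads are 19 mm wide; open, the fingers measure 130 mm over their backs; the gripper's body (78 mm by 193 mm) begins 47 mm behind the grasp point.
Start: joints at [84.803, 20.546, 0.682, 0, -70.136, -16.507], TCP at [0.25, 0.627, 0.227] pointing down, gripper open.
Joint ranges: [-176.03, 176.03], [-82.01, 121.73], [-58.28, 71.71], [-173.87, 95.51], [-174.79, -0.11], [-173.66, 173.66]. Speed limits (degrees/s): [136.94, 136.94, 172.46, 180, 180, 180].

### API

Orientations are given as [roll, pitch, yaw] about the fixed x, y, z axes, in that order (R = Rz(yaw) Ry(pitch) Rx(roll)).
In Python, from plant import get_state, optics, order gives the robot as it stands. The module is installed in compiled form; this text tells all that it offers.
- The arm moves only by the tool send_rows, never from a script. Its argument "moves" is a list of rows, each an object with "slide": the shift along the tool's x, y, z as a fraction of full scale, a list of three; "turn": the turn about the tool's z as a fraction of full scale; "gripper": the opening, from 0 (shut) to 1 (fully open). A call has exactly 5 rows; each row is the pose to reach, as a shift and turn from the pose commanded when the call began, along the tool's axes at that moment; what a row does not reach only later rows make up. Full scale, the value 1, is 150 mm for a shift and 90 degrees for a turn. A row lasts 1/12 s, in which the tool goes at most 41.7 mm and 7.16 degrees, less where a joint would pass 70% of its speed; a pose out of reach is approached as far as the arm can. A call with a number of a shift or a turn outside -1 to 1 is refused whole. A call with a gripper value outside its range is refused whole. The fingers move at their own pace and stop on an object; "newtons" is the grip in N (left out, the last holds). Time passes only in rows, so rows that repeat a pose let the fingers close, or fill a call up. It gives the time, the measured TCP pose, the force, the opening and the grip force at its end, in the units of the state.
- get_state(): the state, without advancing time (a new reading comes with each control period).
- optics.capture(name): name is "scene" or "top" or "wrist"; returns a dict with "img" (400x640x3 uint8, red, green, blue), "intrinsics" (3x3 intrinsics, pixels), "origin" and "attitude" of the camera in the world. Camera axes: x right, y down, z forward; pixel columns grow to the right and rows downward; lengths in m; the calibration is good to about 2 mm. A picture is of the moment at which its call begins. There is no depth.
- order.close_job(): hands the job in; it is judged then, once.
Trained networks look in the newest picture that a camera, given by its name, has taken for a name from the list of things; names that differ only in an ending like _2 or _b are one class to them, and where a whole thing is asked for, a point or a joint stands for the part that bears it (a point fixed in the world has none). Each returns a list of dicts, best first, with "p" (0 to 1); they miss things now and then, are a little off and sometimes report something else, mostly with a low value. They report only what shows in the picture. A call takes as long as a camera call. They do not tell look-alikes from the thing itself.
- optics.look_for(camera, name): "location" ([x, y, z] in m, in world coordinates, good to about 4 mm: the middle of the surface that is visible of it).
The state is a dict: "time_s": time; "joints": joint angles; "qd": joint speeds; "joint_torque": joint torques, N m; "tcp_pos": TCP position; "eef_rot": TCP orientation; "contact_force": force on the tool from outside, world axes, zero at the start; "moment": the same for the moment, N m; "gripper_width": finger opening in m; "gripper_force": force on a finger pad.
Only numpy, scipy, OpenCV 4.12 (cv2) and the standard library are available. Lean on these libraries where they do the work, as an engineer would, in place of code of your own. Each camera call takes 0.05 s, during which the arm holds its last target. There are 200 camera calls.

## Working session

There is one attempt and no reset: what is moved stays moved. The work goes in short steps, Python scripts to look and compute and a tool call to move; the robot and the scene stay as the last step left them, time stands still between calls to the robot, and variables do not carry over. Pictures are saved under pics/ and viewed, at most 10 in all, crops included, and the job is handed in when it is done.

Besides the shell and the picture viewer there is one more tool, called after "Request:" as name(argument=value, ...) on one line, values as JSON. send_rows: Moves the arm, as the interface text tells. Shift numbers are shares of 150 mm and turn numbers shares of 90 degrees, none past 1 either way. Its arguments: {"type":"object","properties":{"moves":{"type":"array"},"newtons":{"type":"number"}},"required":["moves"]}

```bash
mkdir -p pics
cat > h.py <<'E'
import numpy as np, cv2
from plant import get_state, optics, order
def snap(c,f=None):
    d=optics.capture(c)
    if f: cv2.imwrite('pics/'+f,d['img'][:,:,::-1])
    return d
E
python3 - <<'E'
from h import *
for c in ['scene','top']:
    d=snap(c,c+'1.png'); print(c,d['origin'],np.array(d['attitude']).round(3).tolist(),np.array(d['intrinsics']).round(1).tolist())
    for n in ['vise','jaw','jaw_lug','bracket','jar','can','stamp_tray','mallet']:
        print(n,[(np.round(r['location'],3).tolist(),round(r['p'],2)) for r in optics.look_for(c,n)])
print(get_state())
E
```

```text
scene [0.86863525 0.51188604 0.54398199] [-133.033, -0.365, 145.464] [[368.0, 0.0, 316.7], [0.0, 368.0, 206.5], [0.0, 0.0, 1.0]]
vise [([0.538, -0.022, 0.01], 0.73)]
jaw [([0.518, -0.09, 0.055], 0.67)]
jaw_lug []
bracket [([0.367, 0.086, 0.033], 0.97), ([0.758, 0.014, 0.036], 0.82), ([0.529, -0.011, 0.07], 0.71), ([0.663, 0.111, 0.041], 0.62), ([0.625, -0.134, 0.047], 0.51)]
jar [([0.649, -0.021, 0.038], 0.65), ([0.626, -0.134, 0.047], 0.26)]
can [([0.624, -0.132, 0.045], 0.84)]
stamp_tray [([0.392, -0.062, 0.013], 0.79)]
mallet [([0.52, 0.14, 0.032], 0.85)]
top [0.47230537 0.07918974 0.72181506] [-171.434, -2.621, -88.584] [[362.2, 0.0, 316.4], [0.0, 362.2, 197.7], [0.0, 0.0, 1.0]]
vise [([0.514, -0.083, 0.011], 0.62)]
jaw [([0.519, -0.073, 0.056], 0.72)]
jaw_lug [([0.517, -0.073, 0.061], 0.73)]
bracket [([0.664, 0.086, 0.039], 0.96), ([0.364, 0.073, 0.044], 0.96), ([0.521, -0.018, 0.085], 0.89), ([0.749, 0.0, 0.04], 0.61)]
jar [([0.636, -0.026, 0.05], 0.82)]
can [([0.613, -0.146, 0.06], 0.91)]
stamp_tray [([0.388, -0.062, 0.008], 0.81)]
mallet [([0.513, 0.133, 0.032], 0.86)]
{'time_s': 0.9, 'joints': array([ 8.48028045e+01,  2.05454675e+01,  6.82020876e-01,  1.30591864e-03,
       -7.01351937e+01, -1.65068419e+01]), 'qd': array([-0.0404119 ,  0.0680261 , -0.04957526,  0.00797923, -0.01866358,
       -0.0482581 ]), 'joint_torque': array([ 4.02549849e-03, -5.82358682e+01,  2.93296856e+01,  7.00261384e+00,
        1.25963931e-02,  1.15896647e-06]), 'tcp_pos': array([0.24964183, 0.62712518, 0.22657591]), 'eef_rot': array([-1.79998347e+02, -7.91303446e-04, -2.17035937e+01]), 'contact_force': array([-0.64002114,  0.27662919,  0.1978104 ]), 'moment': array([0.01178501, 0.02587637, 0.01216116]), 'gripper_force': 0.0, 'gripper_width': 0.08792905761221796}
```

View pics/scene1.png

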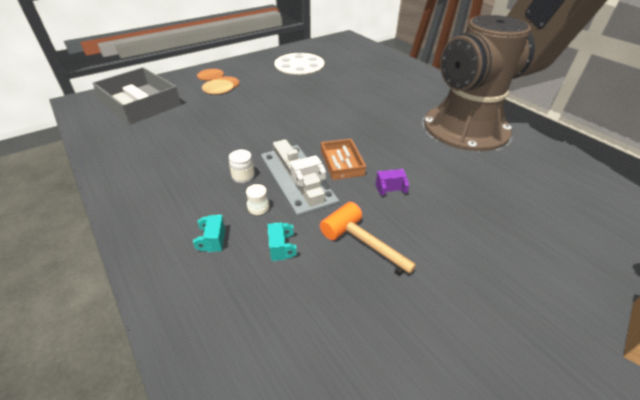

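View pics/top1.png

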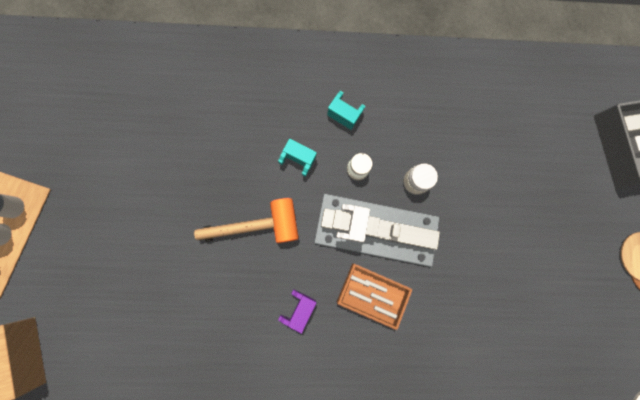

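The bracket candidates in the scene view are turquoise at (210,233) and (282,241), purple at (393,182), and bare metal in the vise at (308,170). By the description the one in the vise is meant, seen in the top view at (352,223). I'll check it in a close crop and measure the foot.

```bash
cat >> h.py <<'E'
from scipy.spatial.transform import Rotation as R
def proj(d,P):
    P=np.atleast_2d(P); c=(P-d['origin'])@R.from_euler('xyz',d['attitude'],degrees=True).as_matrix()
    q=c@np.array(d['intrinsics']).T; return q[:,:2]/q[:,2:]
def back(d,uv,z):
    K=np.linalg.inv(d['intrinsics']); M=R.from_euler('xyz',d['attitude'],degrees=True).as_matrix()
    r=np.c_[np.atleast_2d(uv),np.ones(len(np.atleast_2d(uv)))]@K.T@M.T
    return d['origin']+r*((z-d['origin'][2])/r[:,2])[:,None]
E
python3 - <<'E'
from h import *
d=snap('top'); im=d['img']
c=im[175:280,295:455][:,:,::-1]; cv2.imwrite('pics/crop1.png',cv2.resize(c,None,fx=5,fy=5,interpolation=cv2.INTER_CUBIC))
# edges of foot: segment brighter than bench
g=im.astype(int); m=((g.max(2)>80)).astype(np.uint8)
n,l,s,ce=cv2.connectedComponentsWithStats(m)
k=l[255,350] or l[205,330]; print(s[k])
pts=np.argwhere(l==k)[:,::-1].astype(np.float32)
W=back(d,pts,0.012)[:,:2].astype(np.float32)
print(cv2.minAreaRect(W)); print(cv2.minAreaRect(pts),cv2.boxPoints(cv2.minAreaRect(pts)))
E
```

```text
[     0      0    640    400 251264]
((0.6243361234664917, 0.020336568355560303), (0.8332496881484985, 1.3841644525527954), 0.4363171458244324)
((319.5, 199.5), (399.0, 639.0), 90.0) [[-1.2215852e-14  0.0000000e+00]
 [ 6.3900000e+02  0.0000000e+00]
 [ 6.3900000e+02  3.9900000e+02]
 [ 0.0000000e+00  3.9900000e+02]]
```

View pics/crop1.png

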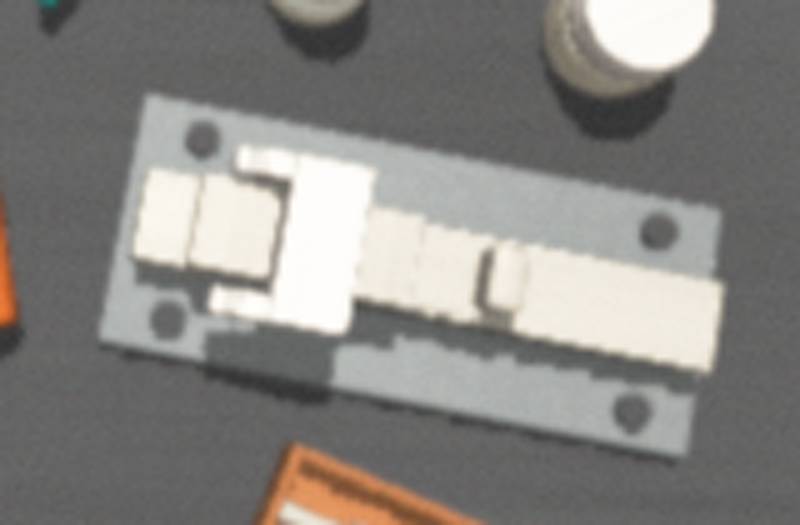

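The crop shows the bare-metal bracket at crop (330,240), with its ears to the left on either side of the fixed jaw. The lug is at (505,278), and the foot corners are (147,95), (720,210), (686,458) and (101,341).

```bash
cat >> h.py <<'E'
def fitvise(d,uvs,Ps,x0=(0.52,-0.06,0)):
    from scipy.optimize import least_squares
    Ps=np.array(Ps,float);uvs=np.array(uvs,float)
    f=lambda p:(proj(d,V(p,Ps))-uvs).ravel()
    return least_squares(f,x0)
def V(p,P):
    P=np.atleast_2d(P).astype(float); c,s=np.cos(p[2]),np.sin(p[2])
    return np.c_[p[0]+c*P[:,0]-s*P[:,1],p[1]+s*P[:,0]+c*P[:,1],P[:,2]]
E
python3 - <<'E'
from h import *
d=snap('top')
c=np.array([(147,95),(720,210),(686,458),(101,341),  (205,175),(374,170),(349,335),(134,258),(147,168)])/5+[295,175]
mm=lambda *a:np.array(a)/1000
uv=c[:4]; P=[mm(50,96,12),mm(50,-140,12),mm(-50,-140,12),mm(-50,96,12)]
r=fitvise(d,uv,P); print(r.x,np.degrees(r.x[2]),r.fun.round(2))
p=r.x
# predicted
Q=[mm(30,12-0,80),mm(-30,12,80),mm(17,70,58),mm(17,90,40),mm(-17,90,40),mm(0,-44,64.5),mm(30,40,80)]
print(((proj(d,V(p,Q))-[295,175])*5).round(0).tolist())
print('br',V(p,[mm(0,26,60),mm(0,-44,64.5),mm(0,40,40)]).round(4))
s=get_state(); print(s['tcp_pos'],s['eef_rot'])
w=snap('wrist'); print(w['origin'],w['attitude'])
E
```

```text
[ 0.52331593 -0.05192301 -0.16795355] -9.623029677966011 [-0.35 -0.31  0.73 -0.16  0.45  0.2  -0.81  0.2 ]
[[376.0, 163.0], [348.0, 328.0], [206.0, 174.0], [149.0, 169.0], [132.0, 257.0], [504.0, 278.0], [300.0, 148.0]]
br [[ 0.5277 -0.0263  0.06  ]
 [ 0.516  -0.0953  0.0645]
 [ 0.53   -0.0125  0.04  ]]
[0.24963044 0.62708759 0.22653801] [ 1.79995898e+02 -1.04203034e-03 -2.17041288e+01]
[0.32085356 0.598046   0.38398641] [ 1.63571293e+02  1.54491143e-02 -1.11745911e+02]
```

Plan: the tool always points down, so I'll grip the lug across vise x and pull the jaw back. Then I'll grip the ears across x and let the bracket pivot in the pads until the ears point up.

```bash
cat >> h.py <<'E'
VP=np.array([0.5233,-0.0519,-0.16795]); PSI=np.degrees(VP[2])-90
def go(x,y,z,psi=PSI):
    "fractions from the present pose to TCP at vise x,y,z (mm)"
    s=get_state(); T=R.from_euler('xyz',s['eef_rot'],degrees=True)
    d=T.inv().apply(V(VP,[np.array([x,y,z])/1000])[0]-s['tcp_pos'])/0.15
    t=-((psi-s['eef_rot'][2]+180)%360-180)/90
    print('slide',d.round(3),'turn',round(t,3))
def st():
    s=get_state(); c,n=np.cos(VP[2]),np.sin(VP[2]); q=s['tcp_pos']-[VP[0],VP[1],0]
    print('t',round(s['time_s'],2),'vise xyz mm',(1000*np.array([c*q[0]+n*q[1],-n*q[0]+c*q[1],q[2]])).round(1),'rot',np.round(s['eef_rot'],2),'F',np.round(s['contact_force'],1),'w',round(1000*s['gripper_width'],1),'gf',round(s['gripper_force'],1),'j',np.round(s['joints'],0))
E
python3 -c "
from h import *
st(); go(0,-44,200)"
```

```text
t 1.05 vise xyz mm [-383.4  623.7  226.6] rot [-180.     0.   -21.7] F [ 0.5 -0.1 -0.5] w 87.6 gf 0.0 j [ 85.  21.   1.  -0. -70. -17.]
slide [3.431 3.818 0.177] turn 0.866
```

Request:
send_rows(moves=[{"slide": [0.15,0.17,0],"turn": 0.06,"gripper": 1},{"slide": [0.32,0.36,0],"turn": 0.13,"gripper": 1},{"slide": [0.5,0.56,0],"turn": 0.2,"gripper": 1},{"slide": [0.68,0.76,0],"turn": 0.27,"gripper": 1},{"slide": [0.85,0.95,0],"turn": 0.35,"gripper": 1}], newtons=30)

```text
time_s: 1.47
tcp_pos: [0.3157, 0.4456, 0.2266]
eef_rot: [-180.0, 0.0, -53.4]
contact_force: [0.6, 0.8, 0.7]
gripper_width: 0.0882
gripper_force: 0.0
```

```bash
python3 -c "
from h import *
st(); go(0,-44,200)"
```

```text
t 1.47 vise xyz mm [-287.9  455.8  226.6] rot [-180.      0.    -53.44] F [0.6 0.8 0.7] w 88.2 gf 0.0 j [ 75.   8. -16.   0. -66. -39.]
slide [3.692 1.075 0.177] turn 0.513
```

Request:
send_rows(moves=[{"slide": [0.2,0.06,0],"turn": 0.07,"gripper": 1},{"slide": [0.4,0.12,0],"turn": 0.14,"gripper": 1},{"slide": [0.6,0.18,0],"turn": 0.21,"gripper": 1},{"slide": [0.8,0.24,0],"turn": 0.28,"gripper": 1},{"slide": [1,0.3,0],"turn": 0.35,"gripper": 1}])

```text
time_s: 1.88
tcp_pos: [0.3696, 0.299, 0.2269]
eef_rot: [-180.0, 0.0, -85.0]
contact_force: [1.0, 0.1, 0.1]
gripper_width: 0.0879
gripper_force: 0.0
```

```bash
python3 -c "
from h import *
st(); go(0,-44,200)"
```

```text
t 1.88 vise xyz mm [-210.2  320.3  226.9] rot [-1.7997e+02  4.0000e-02 -8.4960e+01] F [1.  0.1 0.1] w 87.9 gf 0.0 j [ 63.   1. -24.   0. -65. -58.]
slide [ 2.704 -0.741  0.178] turn 0.163
```

Request:
send_rows(moves=[{"slide": [0.2,-0.08,0],"turn": 0.04,"gripper": 1},{"slide": [0.4,-0.16,0],"turn": 0.08,"gripper": 1},{"slide": [0.6,-0.24,0],"turn": 0.12,"gripper": 1},{"slide": [0.8,-0.32,0],"turn": 0.163,"gripper": 1},{"slide": [1,-0.4,0],"turn": 0.163,"gripper": 1}])

```text
time_s: 2.3
tcp_pos: [0.4434, 0.1553, 0.227]
eef_rot: [-180.0, 0.0, -99.6]
contact_force: [0.4, 0.9, 0.3]
gripper_width: 0.0878
gripper_force: 0.0
```

```bash
python3 -c "
from h import *
st(); go(0,-44,200)"
```

```text
t 2.3 vise xyz mm [-113.4  191.   227. ] rot [-1.7996e+02  5.0000e-02 -9.9560e+01] F [0.4 0.9 0.3] w 87.8 gf 0.0 j [ 43.   1. -24.   0. -65. -53.]
slide [ 1.567 -0.754  0.179] turn 0.001
```

Request:
send_rows(moves=[{"slide": [0.2,-0.15,0],"turn": 0,"gripper": 0.5},{"slide": [0.4,-0.3,0],"turn": 0,"gripper": 0.5},{"slide": [0.6,-0.45,0],"turn": 0,"gripper": 0.5},{"slide": [0.8,-0.6,0],"turn": 0,"gripper": 0.5},{"slide": [1,-0.754,0],"turn": 0,"gripper": 0.5}])

```text
time_s: 2.72
tcp_pos: [0.5308, -0.0114, 0.227]
eef_rot: [-180.0, 0.0, -99.3]
contact_force: [0.4, 1.0, 0.0]
gripper_width: 0.0599
gripper_force: 0.0
```

Request:
send_rows(moves=[{"slide": [0.2,0,0.1],"turn": 0,"gripper": 0.5},{"slide": [0.4,0,0.2],"turn": 0,"gripper": 0.5},{"slide": [0.56,0,0.3],"turn": 0,"gripper": 0.5},{"slide": [0.566,0,0.4],"turn": 0,"gripper": 0.5},{"slide": [0.566,0,0.5],"turn": 0,"gripper": 0.5}])

```text
time_s: 3.13
tcp_pos: [0.5161, -0.095, 0.151]
eef_rot: [-180.0, 0.0, -99.5]
contact_force: [0.4, 0.3, -0.5]
gripper_width: 0.0441
gripper_force: 0.0
```

```bash
python3 -c "
from h import *
d=snap('wrist','w1.png')
mm=lambda *a:np.array(a)/1000
print(proj(d,V(VP,[mm(0,-44,64.5),mm(12,-37,64.5),mm(-12,-51,64.5),mm(17,70,58),mm(-17,70,58),mm(30,12,80),mm(-30,40,80),mm(50,96,12),mm(-50,96,12)])).round(0).tolist())
print([(r['location'],r['p']) for r in optics.look_for('wrist','jaw_lug')])
st(); go(0,-44,44)"
```

```text
[[318.0, 204.0], [304.0, 212.0], [332.0, 196.0], [300.0, 312.0], [335.0, 312.0], [283.0, 271.0], [351.0, 300.0], [274.0, 306.0], [360.0, 306.0]]
[([0.5146, -0.0685, 0.0626], 0.6)]
t 3.23 vise xyz mm [ -1.4 -42.9 149.5] rot [ 1.7977e+02 -5.0000e-02 -9.9420e+01] F [ 0.2  0.2 -0.2] w 43.6 gf 0.0 j [ 11.  10. -24.  -0. -56. -21.]
slide [ 0.007 -0.012  0.703] turn 0.002
```

View pics/w1.png

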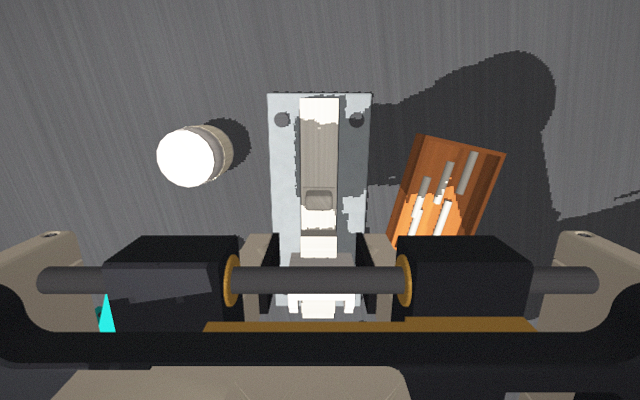

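The wrist view shows the lug at (318,201), against a predicted (318,204), centred between the fingers at columns 265 and 375. Next I'll descend and grip it.

Request:
send_rows(moves=[{"slide": [0.007,-0.005,0.18],"turn": 0,"gripper": 0.5},{"slide": [0.007,-0.005,0.36],"turn": 0,"gripper": 0.5},{"slide": [0.007,-0.005,0.52],"turn": 0,"gripper": 0.5},{"slide": [0.007,-0.005,0.64],"turn": 0,"gripper": 0.5},{"slide": [0.007,-0.005,0.69],"turn": 0,"gripper": 0.5}], newtons=25)

```text
time_s: 3.65
tcp_pos: [0.5164, -0.0943, 0.0466]
eef_rot: [179.9, -0.0, -99.3]
contact_force: [0.3, 0.3, 0.2]
gripper_width: 0.0437
gripper_force: 0.0
```

Request:
send_rows(moves=[{"slide": [0,0,0],"turn": 0,"gripper": 0.4},{"slide": [0,0,0],"turn": 0,"gripper": 0.2},{"slide": [0,0,0],"turn": 0,"gripper": 0.2},{"slide": [0,0,0],"turn": 0,"gripper": 0.2},{"slide": [0,0,0],"turn": 0,"gripper": 0.2}])

```text
time_s: 4.07
tcp_pos: [0.5153, -0.0944, 0.0491]
eef_rot: [179.9, -0.0, -99.4]
contact_force: [-7.3, 4.0, 5.5]
gripper_width: 0.0238
gripper_force: 25.0
```

```bash
python3 -c "
from h import *
st(); go(0,-88.5,44)"
```

```text
t 4.07 vise xyz mm [ -0.7 -43.2  49.1] rot [179.87  -0.   -99.37] F [-7.3  4.   5.5] w 23.8 gf 25.0 j [ 11.  17. -31.  -0. -42. -20.]
slide [ 0.302 -0.004  0.034] turn 0.003
```

Request:
send_rows(moves=[{"slide": [0.04,0,0],"turn": 0,"gripper": 0.2},{"slide": [0.1,0,0],"turn": 0,"gripper": 0.2},{"slide": [0.16,0,0],"turn": 0,"gripper": 0.2},{"slide": [0.22,0,0],"turn": 0,"gripper": 0.2},{"slide": [0.27,0,0],"turn": 0,"gripper": 0.2}])

```text
time_s: 4.48
tcp_pos: [0.5084, -0.1346, 0.0491]
eef_rot: [179.9, 0.0, -99.4]
contact_force: [-7.1, 4.3, 6.2]
gripper_width: 0.0236
gripper_force: 25.0
```

Request:
send_rows(moves=[{"slide": [0.005,0,0],"turn": 0,"gripper": 0.2},{"slide": [0.01,0,0],"turn": 0,"gripper": 0.2},{"slide": [0.015,0,0],"turn": 0,"gripper": 0.2},{"slide": [0.02,0,0],"turn": 0,"gripper": 0.2},{"slide": [0.02,0,0],"turn": 0,"gripper": 0.2}])

```text
time_s: 4.9
tcp_pos: [0.5081, -0.1363, 0.0491]
eef_rot: [179.9, 0.1, -99.4]
contact_force: [-7.7, 10.5, 6.8]
gripper_width: 0.0235
gripper_force: 25.0
```

```bash
python3 -c "
from h import *
st()"
```

```text
t 4.9 vise xyz mm [ -0.8 -85.8  49.1] rot [ 1.7987e+02  8.0000e-02 -9.9400e+01] F [-7.7 10.5  6.8] w 23.5 gf 25.0 j [  6.  18. -31.  -0. -42. -16.]
```

Request:
send_rows(moves=[{"slide": [-0.01,0,0],"turn": 0,"gripper": 0.2},{"slide": [-0.01,0,0],"turn": 0,"gripper": 0.5},{"slide": [-0.01,0,0],"turn": 0,"gripper": 0.5},{"slide": [-0.01,0,-0.1],"turn": 0,"gripper": 0.5},{"slide": [-0.01,0,-0.3],"turn": 0,"gripper": 0.5}])

```text
time_s: 5.32
tcp_pos: [0.5088, -0.1359, 0.0916]
eef_rot: [179.8, -0.0, -99.4]
contact_force: [1.4, -0.4, 0.8]
gripper_width: 0.0421
gripper_force: 0.0
```

Request:
send_rows(moves=[{"slide": [0,0,-0.2],"turn": 0,"gripper": 1},{"slide": [-0.1,0,-0.4],"turn": 0,"gripper": 1},{"slide": [-0.3,0,-0.5],"turn": 0,"gripper": 1},{"slide": [-0.55,0,-0.5],"turn": 0,"gripper": 1},{"slide": [-0.8,0,-0.5],"turn": 0,"gripper": 1}])

```text
time_s: 5.73
tcp_pos: [0.5313, -0.0163, 0.171]
eef_rot: [-179.7, 0.1, -99.4]
contact_force: [1.0, -0.4, -1.3]
gripper_width: 0.0714
gripper_force: 0.0
```

```bash
python3 -c "
from h import *
d=snap('top')
im=d['img'][175:280,295:455][:,:,::-1]; cv2.imwrite('pics/c2.png',cv2.resize(im,None,fx=5,fy=5,interpolation=cv2.INTER_CUBIC))
d=snap('scene'); im=d['img'][130:220,250:350][:,:,::-1]; cv2.imwrite('pics/c3.png',cv2.resize(im,None,fx=6,fy=6,interpolation=cv2.INTER_CUBIC))
mm=lambda *a:np.array(a)/1000
print(((proj(d,V(VP,[mm(0,-89,64.5),mm(0,-34,58),mm(-30,12,80),mm(30,12,80),mm(-30,40,80),mm(30,40,80),mm(-17,70,58),mm(17,70,58),mm(50,96,12),mm(50,-140,12)]))-[250,130])*6).round(0).tolist())
st(); go(-0.7,57,41)"
```

```text
[[208.0, 64.0], [261.0, 152.0], [384.0, 149.0], [230.0, 189.0], [417.0, 190.0], [260.0, 233.0], [419.0, 297.0], [330.0, 323.0], [275.0, 494.0], [58.0, 137.0]]
t 5.83 vise xyz mm [  1.9  39.2 169.8] rot [-1.7977e+02  1.2000e-01 -9.9120e+01] F [ 0.2 -0.8 -0.6] w 79.7 gf 0.0 j [ 20.  10. -22.   0. -58. -29.]
slide [-0.117  0.02   0.859] turn 0.006
```

View pics/c3.png

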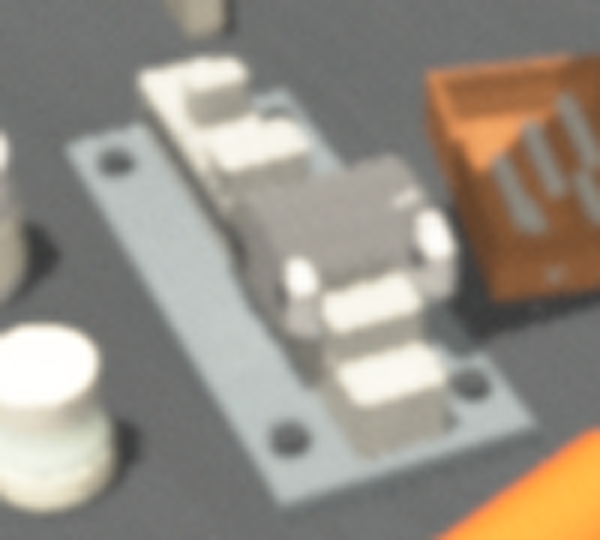

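The crop shows the jaw drawn back: lug at (220,75), jaw top at (260,140). The bracket is still in place, with ears at (300,275) and (435,240) beside the fixed jaw.

Request:
send_rows(moves=[{"slide": [-0.11,0.02,0.2],"turn": 0.006,"gripper": 1},{"slide": [-0.11,0.02,0.4],"turn": 0.006,"gripper": 1},{"slide": [-0.11,0.02,0.6],"turn": 0.006,"gripper": 1},{"slide": [-0.11,0.02,0.77],"turn": 0.006,"gripper": 1},{"slide": [-0.11,0.02,0.86],"turn": 0.006,"gripper": 1}], newtons=12)

```text
time_s: 6.25
tcp_pos: [0.5286, -0.0011, 0.037]
eef_rot: [179.9, -0.0, -99.9]
contact_force: [0.0, 1.0, -0.2]
gripper_width: 0.0877
gripper_force: 0.0
```

Request:
send_rows(moves=[{"slide": [0,0,0],"turn": 0,"gripper": 1},{"slide": [0,0,0],"turn": 0,"gripper": 0.85},{"slide": [0,0,0],"turn": 0,"gripper": 0.75},{"slide": [0,0,0],"turn": 0,"gripper": 0.6},{"slide": [0,0,0],"turn": 0,"gripper": 0.6}])

```text
time_s: 6.67
tcp_pos: [0.5304, -0.0006, 0.0405]
eef_rot: [-179.9, 0.1, -99.9]
contact_force: [-0.0, -1.1, -0.7]
gripper_width: 0.0665
gripper_force: 0.0
```

```bash
python3 -c "
from h import *
st()"
```

```text
t 6.67 vise xyz mm [-1.6 51.8 40.5] rot [-1.7986e+02  7.0000e-02 -9.9880e+01] F [-0.  -1.1 -0.7] w 66.5 gf 0.0 j [ 21.  18. -31.   0. -41. -31.]
```

Request:
send_rows(moves=[{"slide": [-0.03,-0.006,0],"turn": -0.003,"gripper": 0.8},{"slide": [-0.03,-0.006,0],"turn": -0.003,"gripper": 0.8},{"slide": [-0.03,-0.006,0],"turn": -0.003,"gripper": 0.7},{"slide": [-0.03,-0.006,0],"turn": -0.003,"gripper": 0.6},{"slide": [-0.03,-0.006,0],"turn": -0.003,"gripper": 0.6}], newtons=10)

```text
time_s: 7.08
tcp_pos: [0.5309, 0.0036, 0.0391]
eef_rot: [180.0, 0.0, -99.6]
contact_force: [-1.8, 2.7, 3.4]
gripper_width: 0.0599
gripper_force: 10.0
```

Request:
send_rows(moves=[{"slide": [0,0,0],"turn": 0,"gripper": 0.6},{"slide": [0,0,0],"turn": 0,"gripper": 0.6},{"slide": [0,0,0],"turn": 0,"gripper": 0.6},{"slide": [0,0,0],"turn": 0,"gripper": 0.6},{"slide": [0,0,0],"turn": 0,"gripper": 0.6}])

```text
time_s: 7.5
tcp_pos: [0.5309, 0.0036, 0.0391]
eef_rot: [180.0, 0.0, -99.6]
contact_force: [-3.4, 3.0, 4.9]
gripper_width: 0.0601
gripper_force: 10.0
```

```bash
python3 -c "
from h import *
st()"
```

```text
t 7.5 vise xyz mm [-1.8 56.  39.1] rot [179.99   0.   -99.61] F [-3.4  3.   4.9] w 60.1 gf 10.0 j [ 22.  19. -31.  -0. -41. -31.]
```

Request:
send_rows(moves=[{"slide": [0.01,0,-0.023],"turn": 0,"gripper": 0.6},{"slide": [0.025,0,-0.048],"turn": 0,"gripper": 0.6},{"slide": [0.041,0,-0.072],"turn": 0,"gripper": 0.6},{"slide": [0.068,0,-0.102],"turn": 0,"gripper": 0.6},{"slide": [0.099,0,-0.131],"turn": 0,"gripper": 0.6}], newtons=6)

```text
time_s: 7.92
tcp_pos: [0.5286, -0.0116, 0.0591]
eef_rot: [-180.0, -0.0, -99.6]
contact_force: [0.1, -0.1, -2.0]
gripper_width: 0.06
gripper_force: 6.0
```

```bash
python3 -c "
from h import *
d=snap('scene'); im=d['img'][130:220,250:350][:,:,::-1]; cv2.imwrite('pics/c4.png',cv2.resize(im,None,fx=6,fy=6,interpolation=cv2.INTER_CUBIC))
st()"
```

```text
t 7.97 vise xyz mm [-1.2 40.1 60. ] rot [-1.7994e+02  1.0000e-02 -9.9610e+01] F [-0.3 -1.  -1.3] w 60.2 gf 6.0 j [ 20.  17. -30.   0. -43. -30.]
```

View pics/c4.png

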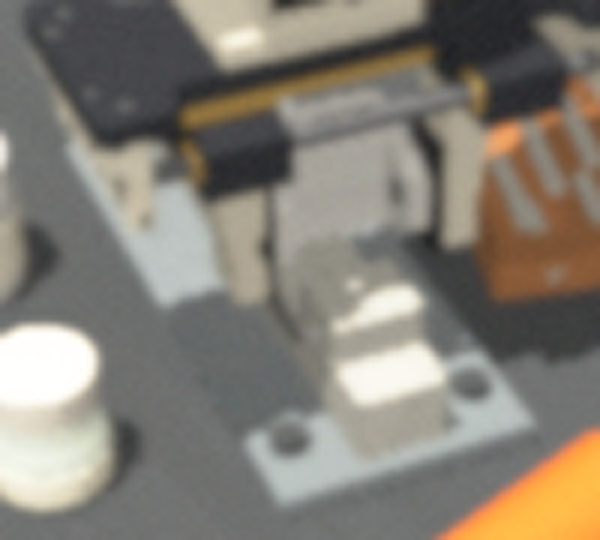

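The picture shows the bracket between the fingers around (340,190), with its angle unclear. I'll overlay angle hypotheses.

```bash
cat >> h.py <<'E'
def overlay(fn,phis,g=(30,-2),cam='scene',box=(270,130,350,195),sc=5,off=(7/6,6/6)):
    "bracket outlines rotated by phi about the grasp point; g=(bracket z, bracket height) of grasp"
    d=snap(cam); s=get_state(); c,n=np.cos(VP[2]),np.sin(VP[2]); q=s['tcp_pos']-[VP[0],VP[1],-.019]
    G=1000*np.array([c*q[0]+n*q[1],-n*q[0]+c*q[1],q[2]]); out=[]
    x0,y0,x1,y1=box; base=cv2.resize(d['img'][y0:y1,x0:x1][:,:,::-1],None,fx=sc,fy=sc,interpolation=cv2.INTER_CUBIC)
    for f in phis:
        im=base.copy()
        if f is not None:
            a=np.radians(f); prof=[[-14,-20],[-14,20],[14,20],[14,16],[34,16],[34,-16],[14,-16],[14,-20]]
            q=np.array(prof)-g; yz=np.c_[q[:,0]*np.cos(a)-q[:,1]*np.sin(a),q[:,0]*np.sin(a)+q[:,1]*np.cos(a)]+G[1:]
            for x,col in((30,(0,0,255)),(-30,(0,200,0))):
                P=np.c_[np.full(8,G[0]+x),yz]/1000
                uv=((proj(d,V(VP,P))+off-[x0,y0])*sc).astype(int); cv2.polylines(im,[uv],True,col,1)
            cv2.putText(im,str(f),(5,20),0,.6,(255,255,0),2)
        out.append(im)
    h=len(out)//2; cv2.imwrite('pics/'+fn,np.vstack([np.hstack(out[:h]),np.hstack(out[h:])]))
E
python3 -c "
from h import *
overlay('o1.png',[0,30,60,None])"
```

```text
(no output)
```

View pics/o1.png

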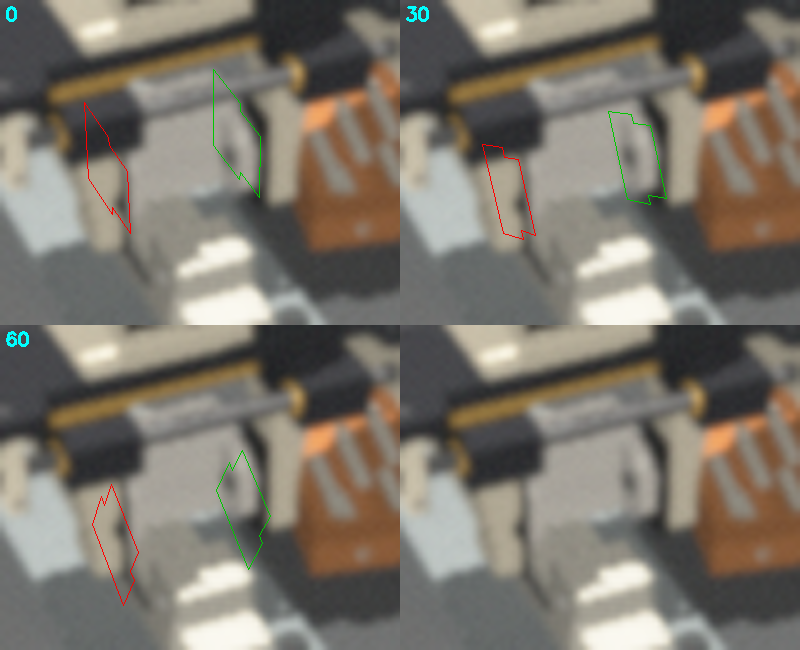

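The visible face matches φ≈0: the bracket lifted without pivoting, so torsional grip friction beats gravity. I'll pivot it by pressing the bar's lower back edge against the top edge of the open sliding jaw, which is at its end stop. The force reading will be the guide.

Request:
send_rows(moves=[{"slide": [0.03,0,0.01],"turn": 0,"gripper": 0.6},{"slide": [0.06,0,0.025],"turn": 0,"gripper": 0.6},{"slide": [0.1,0,0.045],"turn": 0,"gripper": 0.6},{"slide": [0.13,0,0.06],"turn": 0,"gripper": 0.6},{"slide": [0.15,0,0.06],"turn": 0,"gripper": 0.6}], newtons=8)

```text
time_s: 8.43
tcp_pos: [0.524, -0.0342, 0.0488]
eef_rot: [179.9, -0.0, -99.6]
contact_force: [-0.1, -0.3, -0.7]
gripper_width: 0.06
gripper_force: 8.0
```

Request:
send_rows(moves=[{"slide": [0.01,0,0],"turn": 0,"gripper": 0.6},{"slide": [0.02,0,0],"turn": 0,"gripper": 0.6},{"slide": [0.03,0,0],"turn": 0,"gripper": 0.6},{"slide": [0.035,0,0],"turn": 0,"gripper": 0.6},{"slide": [0.035,0,0],"turn": 0,"gripper": 0.6}])

```text
time_s: 8.85
tcp_pos: [0.524, -0.0385, 0.0498]
eef_rot: [-180.0, 0.0, -99.6]
contact_force: [0.3, -0.1, -1.4]
gripper_width: 0.0601
gripper_force: 8.0
```

```bash
python3 -c "
from h import *
st()"
```

```text
t 8.85 vise xyz mm [-1.5 13.3 49.8] rot [-179.99    0.    -99.6 ] F [ 0.3 -0.1 -1.4] w 60.1 gf 8.0 j [ 17.  17. -31.   0. -42. -27.]
```

Request:
send_rows(moves=[{"slide": [0.01,0,0],"turn": 0,"gripper": 0.6},{"slide": [0.02,0,0],"turn": 0,"gripper": 0.6},{"slide": [0.025,0,0],"turn": 0,"gripper": 0.6},{"slide": [0.03,0,0],"turn": 0,"gripper": 0.6},{"slide": [0.03,0,0],"turn": 0,"gripper": 0.6}])

```text
time_s: 9.27
tcp_pos: [0.5231, -0.0417, 0.0499]
eef_rot: [180.0, 0.1, -99.6]
contact_force: [-3.8, 9.6, 1.3]
gripper_width: 0.0599
gripper_force: 8.0
```

```bash
python3 -c "
from h import *
st()"
```

```text
t 9.27 vise xyz mm [-1.9 10.  49.9] rot [ 1.800e+02  1.000e-01 -9.963e+01] F [-3.8  9.6  1.3] w 59.9 gf 8.0 j [ 17.  17. -31.  -0. -42. -26.]
```

Request:
send_rows(moves=[{"slide": [0.011,0,-0.039],"turn": 0,"gripper": 0.6},{"slide": [0.027,0,-0.071],"turn": 0,"gripper": 0.6},{"slide": [0.047,0,-0.102],"turn": 0,"gripper": 0.6},{"slide": [0.074,0,-0.133],"turn": 0,"gripper": 0.6},{"slide": [0.074,0,-0.133],"turn": 0,"gripper": 0.6}])

```text
time_s: 9.68
tcp_pos: [0.5218, -0.0546, 0.0708]
eef_rot: [-179.9, 0.0, -99.6]
contact_force: [0.5, 1.4, 0.5]
gripper_width: 0.06
gripper_force: 8.0
```

```bash
python3 -c "
from h import *
st()
overlay('o2.png',[0,15,30,None],g=(30,-2))
st()"
```

```text
t 9.68 vise xyz mm [-1.  -2.9 70.8] rot [-1.7992e+02  1.0000e-02 -9.9620e+01] F [0.5 1.4 0.5] w 60.0 gf 8.0 j [ 15.  16. -30.   0. -45. -25.]
t 9.73 vise xyz mm [-1.1 -2.7 70.5] rot [-1.7992e+02  2.0000e-02 -9.9630e+01] F [1.  0.8 0.2] w 60.4 gf 8.0 j [ 16.  16. -30.   0. -45. -25.]
```

View pics/o2.png

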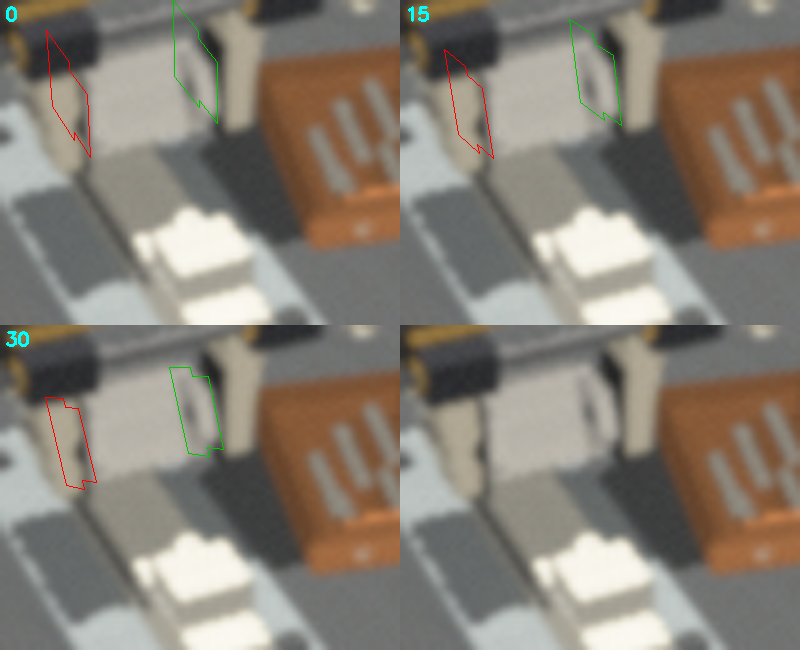

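The ear outline lies between the 15° and 30° hypotheses, nearer 30°, so it is pivoting. Continuing the arc.

Request:
send_rows(moves=[{"slide": [0.025,0,-0.012],"turn": 0,"gripper": 0.6},{"slide": [0.044,0,-0.029],"turn": 0,"gripper": 0.6},{"slide": [0.065,0,-0.043],"turn": 0,"gripper": 0.6},{"slide": [0.087,0,-0.055],"turn": 0,"gripper": 0.6},{"slide": [0.087,0,-0.055],"turn": 0,"gripper": 0.6}])

```text
time_s: 10.15
tcp_pos: [0.5192, -0.0674, 0.0783]
eef_rot: [-180.0, -0.0, -99.6]
contact_force: [0.1, 0.5, 1.6]
gripper_width: 0.06
gripper_force: 8.0
```

Request:
send_rows(moves=[{"slide": [0.024,0,-0.01],"turn": 0,"gripper": 0.6},{"slide": [0.048,0,-0.017],"turn": 0,"gripper": 0.6},{"slide": [0.072,0,-0.023],"turn": 0,"gripper": 0.6},{"slide": [0.097,0,-0.026],"turn": 0,"gripper": 0.6},{"slide": [0.097,0,-0.026],"turn": 0,"gripper": 0.6}])

```text
time_s: 10.57
tcp_pos: [0.5166, -0.0818, 0.0819]
eef_rot: [180.0, -0.0, -99.6]
contact_force: [0.2, -0.4, 1.3]
gripper_width: 0.06
gripper_force: 8.0
```

```bash
python3 -c "
from h import *
st()"
```

```text
t 10.57 vise xyz mm [ -1.6 -30.6  81.9] rot [ 1.7999e+02 -2.0000e-02 -9.9630e+01] F [ 0.2 -0.4  1.3] w 60.0 gf 8.0 j [ 13.  15. -29.   0. -46. -22.]
```

Request:
send_rows(moves=[{"slide": [0.025,0,0],"turn": 0,"gripper": 0.6},{"slide": [0.05,0,0],"turn": 0,"gripper": 0.6},{"slide": [0.08,0,0.004],"turn": 0,"gripper": 0.6},{"slide": [0.095,0,0.01],"turn": 0,"gripper": 0.6},{"slide": [0.095,0,0.013],"turn": 0,"gripper": 0.6}])

```text
time_s: 10.98
tcp_pos: [0.5144, -0.096, 0.0803]
eef_rot: [-180.0, -0.0, -99.6]
contact_force: [-1.1, -0.1, 10.3]
gripper_width: 0.0601
gripper_force: 8.0
```

```bash
python3 -c "
from h import *
st()
overlay('o3.png',[60,75,90,None],g=(30,-2),box=(260,110,340,175))
st()"
```

```text
t 10.98 vise xyz mm [ -1.4 -45.   80.3] rot [-1.7998e+02 -4.0000e-02 -9.9610e+01] F [-1.1 -0.1 10.3] w 60.1 gf 8.0 j [ 11.  15. -29.   0. -46. -21.]
t 11.03 vise xyz mm [ -1.4 -45.   80.4] rot [-1.7999e+02 -5.0000e-02 -9.9600e+01] F [-1.2 -1.5  7.2] w 60.2 gf 8.0 j [ 11.  15. -29.   0. -46. -21.]
```

View pics/o3.png

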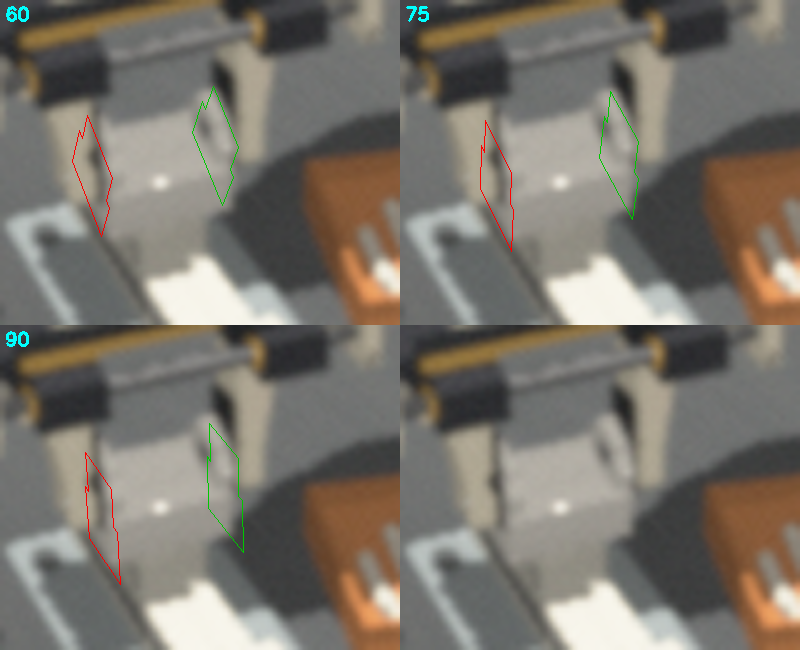

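The picture shows the bracket nearly upright with the ears up, about 80°, pressed onto the jaw top. Now I'll lift it clear, carry it over the bed and lower it.

Request:
send_rows(moves=[{"slide": [0,0,-0.05],"turn": 0,"gripper": 0.6},{"slide": [-0.08,0,-0.06],"turn": 0,"gripper": 0.6},{"slide": [-0.2,0,-0.06],"turn": 0,"gripper": 0.6},{"slide": [-0.32,0,-0.06],"turn": 0,"gripper": 0.6},{"slide": [-0.4,0,-0.06],"turn": 0,"gripper": 0.6}], newtons=12)

```text
time_s: 11.45
tcp_pos: [0.5244, -0.0347, 0.0889]
eef_rot: [180.0, -0.0, -99.6]
contact_force: [-0.2, 0.0, -1.7]
gripper_width: 0.06
gripper_force: 12.0
```

Request:
send_rows(moves=[{"slide": [-0.01,0,0.03],"turn": 0,"gripper": 0.6},{"slide": [-0.01,0,0.07],"turn": 0,"gripper": 0.6},{"slide": [-0.01,0,0.11],"turn": 0,"gripper": 0.6},{"slide": [-0.01,0,0.13],"turn": 0,"gripper": 0.6},{"slide": [-0.01,0,0.13],"turn": 0,"gripper": 0.6}])

```text
time_s: 11.87
tcp_pos: [0.5236, -0.0352, 0.068]
eef_rot: [179.9, -0.1, -99.7]
contact_force: [0.3, 0.2, -1.5]
gripper_width: 0.06
gripper_force: 12.0
```

```bash
python3 -c "
from h import *
st()"
```

```text
t 11.87 vise xyz mm [-2.5 16.5 68. ] rot [ 1.7987e+02 -6.0000e-02 -9.9650e+01] F [ 0.3  0.2 -1.5] w 60.0 gf 12.0 j [ 18.  16. -30.  -0. -45. -27.]
```

Request:
send_rows(moves=[{"slide": [0,-0.007,0.01],"turn": 0,"gripper": 0.6},{"slide": [0,-0.007,0.02],"turn": 0,"gripper": 0.6},{"slide": [0,-0.007,0.03],"turn": 0,"gripper": 0.6},{"slide": [0,-0.007,0.035],"turn": 0,"gripper": 0.6},{"slide": [0,-0.007,0.035],"turn": 0,"gripper": 0.6}], newtons=8)

```text
time_s: 12.28
tcp_pos: [0.5256, -0.0348, 0.064]
eef_rot: [180.0, -0.0, -99.6]
contact_force: [-0.2, -0.3, -1.4]
gripper_width: 0.0599
gripper_force: 8.0
```

Request:
send_rows(moves=[{"slide": [0,0,0.003],"turn": 0,"gripper": 0.6},{"slide": [0,0,0.006],"turn": 0,"gripper": 0.6},{"slide": [0,0,0.009],"turn": 0,"gripper": 0.6},{"slide": [0,0,0.011],"turn": 0,"gripper": 0.6},{"slide": [0,0,0.011],"turn": 0,"gripper": 0.6}])

```text
time_s: 12.7
tcp_pos: [0.5257, -0.0347, 0.0625]
eef_rot: [-180.0, 0.0, -99.6]
contact_force: [0.3, -0.2, -1.8]
gripper_width: 0.06
gripper_force: 8.0
```

```bash
python3 -c "
from h import *
st()"
```

```text
t 12.7 vise xyz mm [-0.6 17.4 62.5] rot [-180.     0.   -99.6] F [ 0.3 -0.2 -1.8] w 60.0 gf 8.0 j [ 18.  16. -30.  -0. -44. -27.]
```

Request:
send_rows(moves=[{"slide": [0,0.003,0.003],"turn": 0,"gripper": 0.6},{"slide": [0,0.003,0.006],"turn": 0,"gripper": 0.6},{"slide": [0,0.003,0.009],"turn": 0,"gripper": 0.6},{"slide": [0,0.003,0.012],"turn": 0,"gripper": 0.6},{"slide": [0,0.003,0.014],"turn": 0,"gripper": 0.6}])

```text
time_s: 13.12
tcp_pos: [0.5255, -0.0349, 0.0615]
eef_rot: [-180.0, -0.0, -99.6]
contact_force: [-3.9, -0.7, 12.0]
gripper_width: 0.0601
gripper_force: 8.0
```

```bash
python3 -c "
from h import *
st()"
```

```text
t 13.12 vise xyz mm [-0.7 17.1 61.5] rot [-1.7996e+02 -3.0000e-02 -9.9570e+01] F [-3.9 -0.7 12. ] w 60.1 gf 8.0 j [ 18.  17. -30.   0. -43. -27.]
```

Request:
send_rows(moves=[{"slide": [0,0.003,-0.01],"turn": 0,"gripper": 0.6},{"slide": [-0.01,0.003,-0.012],"turn": 0,"gripper": 0.6},{"slide": [-0.02,0.003,-0.012],"turn": 0,"gripper": 0.6},{"slide": [-0.027,0.003,-0.012],"turn": 0,"gripper": 0.6},{"slide": [-0.027,0.003,-0.012],"turn": 0,"gripper": 0.6}])

```text
time_s: 13.53
tcp_pos: [0.5254, -0.0303, 0.0619]
eef_rot: [180.0, -0.0, -99.6]
contact_force: [-0.5, 0.7, -1.2]
gripper_width: 0.0598
gripper_force: 8.0
```

```bash
python3 -c "
from h import *
st()"
```

```text
t 13.53 vise xyz mm [-1.5 21.6 61.9] rot [179.98  -0.   -99.6 ] F [-0.5  0.7 -1.2] w 59.8 gf 8.0 j [ 18.  16. -30.  -0. -44. -28.]
```

Request:
send_rows(moves=[{"slide": [-0.005,0,0.001],"turn": 0,"gripper": 0.6},{"slide": [-0.01,0,0.001],"turn": 0,"gripper": 0.6},{"slide": [-0.015,0,0.001],"turn": 0,"gripper": 0.6},{"slide": [-0.02,0,0.001],"turn": 0,"gripper": 0.6},{"slide": [-0.02,0,0.001],"turn": 0,"gripper": 0.6}])

```text
time_s: 13.95
tcp_pos: [0.526, -0.0275, 0.062]
eef_rot: [-180.0, 0.0, -99.6]
contact_force: [-0.3, 0.5, -1.7]
gripper_width: 0.0598
gripper_force: 8.0
```

```bash
python3 -c "
from h import *
st()"
```

```text
t 13.95 vise xyz mm [-1.4 24.5 62. ] rot [-180.     0.   -99.6] F [-0.3  0.5 -1.7] w 59.8 gf 8.0 j [ 18.  16. -30.   0. -44. -28.]
```

Request:
send_rows(moves=[{"slide": [-0.005,0,0],"turn": 0,"gripper": 0.6},{"slide": [-0.01,0,0],"turn": 0,"gripper": 0.6},{"slide": [-0.015,0,0],"turn": 0,"gripper": 0.6},{"slide": [-0.02,0,0],"turn": 0,"gripper": 0.6},{"slide": [-0.02,0,0],"turn": 0,"gripper": 0.6}])

```text
time_s: 14.37
tcp_pos: [0.5265, -0.0245, 0.062]
eef_rot: [-180.0, 0.0, -99.6]
contact_force: [-0.4, 0.1, -1.4]
gripper_width: 0.0596
gripper_force: 8.0
```

```bash
python3 -c "
from h import *
st()"
```

```text
t 14.37 vise xyz mm [-1.4 27.6 62. ] rot [-180.     0.   -99.6] F [-0.4  0.1 -1.4] w 59.6 gf 8.0 j [ 19.  17. -30.  -0. -44. -28.]
```

Request:
send_rows(moves=[{"slide": [-0.005,0,0],"turn": 0,"gripper": 0.6},{"slide": [-0.01,0,0],"turn": 0,"gripper": 0.6},{"slide": [-0.015,0,0],"turn": 0,"gripper": 0.6},{"slide": [-0.02,0,0],"turn": 0,"gripper": 0.6},{"slide": [-0.02,0,0],"turn": 0,"gripper": 0.6}])

```text
time_s: 14.78
tcp_pos: [0.5267, -0.0225, 0.0621]
eef_rot: [180.0, -0.1, -99.6]
contact_force: [0.6, -5.3, -0.9]
gripper_width: 0.0598
gripper_force: 8.0
```

```bash
python3 -c "
from h import *
st()
d=snap('wrist'); im=d['img']; cv2.imwrite('pics/w9.png',im[:,:,::-1])
d=snap('scene'); np.save('sc.npy',d['img'])
for n in ['bracket']: print([(np.round(r['location'],3).tolist(),round(r['p'],2)) for r in optics.look_for('scene',n)])"
```

```text
t 14.78 vise xyz mm [-1.5 29.5 62.1] rot [ 1.7997e+02 -8.0000e-02 -9.9590e+01] F [ 0.6 -5.3 -0.9] w 59.8 gf 8.0 j [ 19.  17. -30.   0. -44. -29.]
[([0.662, 0.111, 0.032], 0.95), ([0.522, -0.014, 0.069], 0.93), ([0.756, 0.013, 0.032], 0.93), ([0.365, 0.088, 0.032], 0.81), ([0.625, -0.134, 0.047], 0.55)]
```

Contact with the fixed face. I'll ease off, press lightly onto the bed at low grip so it can settle flat, then release.

Request:
send_rows(moves=[{"slide": [0.008,0,0],"turn": 0,"gripper": 0.6},{"slide": [0.008,0,0.003],"turn": 0,"gripper": 0.6},{"slide": [0.008,0,0.006],"turn": 0,"gripper": 0.6},{"slide": [0.008,0,0.01],"turn": 0,"gripper": 0.6},{"slide": [0.008,0,0.014],"turn": 0,"gripper": 0.6}], newtons=4)

```text
time_s: 15.35
tcp_pos: [0.5268, -0.0229, 0.0605]
eef_rot: [-180.0, -0.0, -99.6]
contact_force: [-2.0, -1.8, 5.9]
gripper_width: 0.0596
gripper_force: 4.0
```

```bash
python3 -c "
from h import *
st()"
```

```text
t 15.35 vise xyz mm [-1.4 29.2 60.5] rot [-1.7998e+02 -1.0000e-02 -9.9590e+01] F [-2.  -1.8  5.9] w 59.6 gf 4.0 j [ 19.  17. -30.   0. -43. -28.]
```

Request:
send_rows(moves=[{"slide": [0,0,0.004],"turn": 0,"gripper": 0.6},{"slide": [0,0,0.008],"turn": 0,"gripper": 0.6},{"slide": [0,0,0.012],"turn": 0,"gripper": 0.6},{"slide": [0,0,0.012],"turn": 0,"gripper": 0.6},{"slide": [0,0,0.012],"turn": 0,"gripper": 0.6}], newtons=3)

```text
time_s: 15.77
tcp_pos: [0.5269, -0.0228, 0.0582]
eef_rot: [-180.0, -0.0, -99.6]
contact_force: [-1.4, -2.1, 5.2]
gripper_width: 0.06
gripper_force: 3.0
```

Request:
send_rows(moves=[{"slide": [0,0,0],"turn": 0,"gripper": 0.685},{"slide": [0,0,0],"turn": 0,"gripper": 0.69},{"slide": [0,0,0],"turn": 0,"gripper": 0.7},{"slide": [0,0,0],"turn": 0,"gripper": 0.75},{"slide": [0,0,0],"turn": 0,"gripper": 0.9}])

```text
time_s: 16.18
tcp_pos: [0.5269, -0.0227, 0.0579]
eef_rot: [180.0, 0.0, -99.6]
contact_force: [0.0, 0.3, 0.0]
gripper_width: 0.0682
gripper_force: 0.0
```

Request:
send_rows(moves=[{"slide": [0,0,0],"turn": 0,"gripper": 1},{"slide": [0,0,-0.1],"turn": 0,"gripper": 1},{"slide": [0,0,-0.25],"turn": 0,"gripper": 1},{"slide": [0.1,0,-0.45],"turn": 0,"gripper": 1},{"slide": [0.3,0,-0.6],"turn": 0,"gripper": 1}])

```text
time_s: 16.6
tcp_pos: [0.5203, -0.0661, 0.15]
eef_rot: [-179.9, 0.0, -99.4]
contact_force: [1.3, 1.0, -0.2]
gripper_width: 0.0873
gripper_force: 0.0
```

Request:
send_rows(moves=[{"slide": [0.2,0,0],"turn": 0,"gripper": 0.5},{"slide": [0.45,0,0],"turn": 0,"gripper": 0.5},{"slide": [0.45,0,0],"turn": 0,"gripper": 0.5},{"slide": [0.45,0,0],"turn": 0,"gripper": 0.5},{"slide": [0.45,0,0],"turn": 0,"gripper": 0.5}])

```text
time_s: 17.02
tcp_pos: [0.508, -0.134, 0.148]
eef_rot: [-180.0, 0.0, -99.7]
contact_force: [0.2, -0.6, -0.4]
gripper_width: 0.0596
gripper_force: 0.0
```

```bash
cat > ov.py <<'E'
from h import *
# panels: top and scene crops, plain + outline of the expected final pose (y0 = +y face)
import sys
def panel(cam,box,off,yf,xc,draw):
    d=snap(cam); x0,y0,x1,y1=box; sc=5
    im=cv2.resize(d['img'][y0:y1,x0:x1][:,:,::-1],None,fx=sc,fy=sc,interpolation=cv2.INTER_CUBIC)
    if draw:
        for x in(-30,30):
            P=np.array([[xc+x,yf,40],[xc+x,yf,68],[xc+x,yf-4,68],[xc+x,yf-4,88],[xc+x,yf-36,88],[xc+x,yf-36,68],[xc+x,yf-40,68],[xc+x,yf-40,40]])/1000
            uv=((proj(d,V(VP,P))+off-[x0,y0])*sc).astype(int); cv2.polylines(im,[uv],True,(0,0,255) if x>0 else (0,200,0),1)
    return im
def show(fn,yf=40,xc=0):
    a=[(c,b,o) for c,b,o in (('scene',(270,130,350,190),(7/6,1)),('top',(310,190,390,250),(0,0)))]
    cv2.imwrite('pics/'+fn,np.vstack([np.hstack([panel(c,b,o,yf,xc,k) for k in(0,1)]) for c,b,o in a]))
E
python3 -c "
from ov import *
st(); show('v1.png'); 
for c in ['scene','top']: print([(np.round(r['location'],3).tolist(),round(r['p'],2)) for r in optics.look_for(c,'bracket')])
print(V(VP,[[0,.020,.08]])); go(-0.8,-86,46)"
```

```text
t 17.02 vise xyz mm [ -1.4 -83.5 148. ] rot [-1.800e+02  1.000e-02 -9.967e+01] F [ 0.2 -0.6 -0.4] w 59.6 gf 0.0 j [  7.  10. -24.  -0. -55. -16.]
[([0.366, 0.087, 0.034], 0.78), ([0.529, -0.024, 0.066], 0.66), ([0.661, 0.113, 0.035], 0.58), ([0.761, 0.016, 0.035], 0.58)]
[([0.751, -0.002, 0.036], 0.58)]
[[ 0.52664323 -0.03218141  0.08      ]]
slide [ 0.023 -0.004  0.68 ] turn 0.001
```

View pics/v1.png

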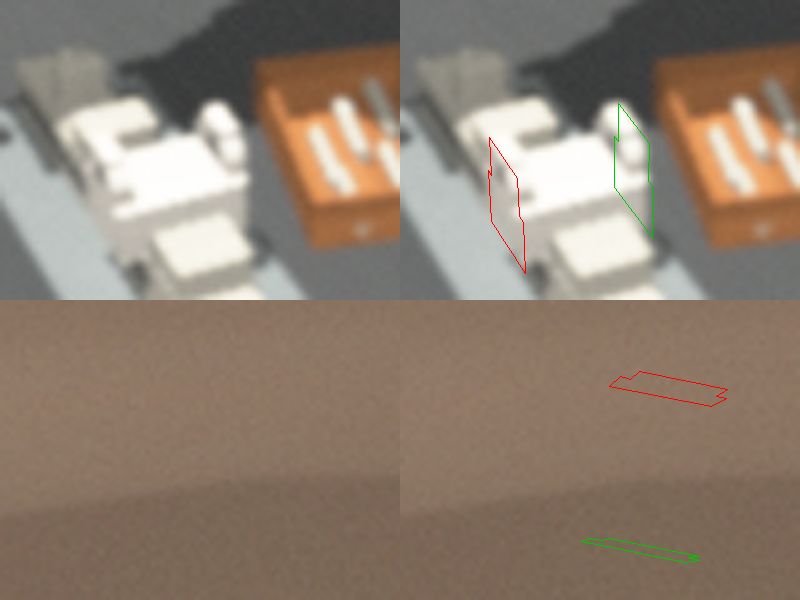

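The bracket stands upright on the bed against the fixed jaw, bar front edge at (113,213) to (248,183), matching the expected outline. Next I'll take the lug and slide the jaw in.

Request:
send_rows(moves=[{"slide": [0.02,-0.004,0.15],"turn": 0,"gripper": 0.5},{"slide": [0.02,-0.004,0.33],"turn": 0,"gripper": 0.5},{"slide": [0.02,-0.004,0.5],"turn": 0,"gripper": 0.5},{"slide": [0.02,-0.004,0.62],"turn": 0,"gripper": 0.5},{"slide": [0.02,-0.004,0.67],"turn": 0,"gripper": 0.5}], newtons=20)

```text
time_s: 17.73
tcp_pos: [0.5065, -0.1364, 0.045]
eef_rot: [179.8, -0.0, -99.6]
contact_force: [-0.1, 0.1, 0.8]
gripper_width: 0.0437
gripper_force: 0.0
```

Request:
send_rows(moves=[{"slide": [0,0,0],"turn": 0,"gripper": 0.4},{"slide": [0,0,0],"turn": 0,"gripper": 0.2},{"slide": [0,0,0],"turn": 0,"gripper": 0.2},{"slide": [0,0,0],"turn": 0,"gripper": 0.2},{"slide": [0,0,0],"turn": 0,"gripper": 0.2}])

```text
time_s: 18.15
tcp_pos: [0.5081, -0.1366, 0.0487]
eef_rot: [-180.0, 0.0, -99.6]
contact_force: [-4.4, 2.7, 5.9]
gripper_width: 0.0243
gripper_force: 20.0
```

```bash
python3 -c "
from h import *
st()"
```

```text
t 18.15 vise xyz mm [ -0.9 -86.1  48.7] rot [-1.7996e+02  3.0000e-02 -9.9610e+01] F [-4.4  2.7  5.9] w 24.3 gf 20.0 j [  6.  17. -31.  -0. -42. -16.]
```

Request:
send_rows(moves=[{"slide": [-0.04,0,0],"turn": 0,"gripper": 0.2},{"slide": [-0.08,0,0],"turn": 0,"gripper": 0.2},{"slide": [-0.125,0,0],"turn": 0,"gripper": 0.2},{"slide": [-0.165,0,0],"turn": 0,"gripper": 0.2},{"slide": [-0.195,0,0],"turn": 0,"gripper": 0.2}])

```text
time_s: 18.57
tcp_pos: [0.5129, -0.1082, 0.0487]
eef_rot: [-180.0, -0.0, -99.6]
contact_force: [-3.1, -4.3, 6.0]
gripper_width: 0.0236
gripper_force: 20.0
```

Request:
send_rows(moves=[{"slide": [-0.004,0,0],"turn": 0,"gripper": 0.2},{"slide": [-0.008,0,0],"turn": 0,"gripper": 0.2},{"slide": [-0.012,0,0],"turn": 0,"gripper": 0.2},{"slide": [-0.016,0,0],"turn": 0,"gripper": 0.2},{"slide": [-0.016,0,0],"turn": 0,"gripper": 0.2}])

```text
time_s: 18.98
tcp_pos: [0.5133, -0.1062, 0.0487]
eef_rot: [-180.0, -0.0, -99.6]
contact_force: [-3.9, -2.3, 5.5]
gripper_width: 0.0238
gripper_force: 20.0
```

```bash
python3 -c "
from h import *
st()"
```

```text
t 18.98 vise xyz mm [ -0.8 -55.2  48.7] rot [-1.7997e+02 -3.0000e-02 -9.9600e+01] F [-3.9 -2.3  5.5] w 23.8 gf 20.0 j [ 10.  17. -31.   0. -42. -19.]
```

Request:
send_rows(moves=[{"slide": [-0.004,0,0],"turn": 0,"gripper": 0.2},{"slide": [-0.008,0,0],"turn": 0,"gripper": 0.2},{"slide": [-0.012,0,0],"turn": 0,"gripper": 0.2},{"slide": [-0.016,0,0],"turn": 0,"gripper": 0.2},{"slide": [-0.016,0,0],"turn": 0,"gripper": 0.2}])

```text
time_s: 19.4
tcp_pos: [0.5137, -0.1038, 0.0487]
eef_rot: [-180.0, -0.0, -99.6]
contact_force: [-3.4, -1.9, 5.3]
gripper_width: 0.0237
gripper_force: 20.0
```

Request:
send_rows(moves=[{"slide": [-0.003,0,0],"turn": 0,"gripper": 0.2},{"slide": [-0.006,0,0],"turn": 0,"gripper": 0.2},{"slide": [-0.009,0,0],"turn": 0,"gripper": 0.2},{"slide": [-0.01,0,0],"turn": 0,"gripper": 0.2},{"slide": [-0.01,0,0],"turn": 0,"gripper": 0.2}])

```text
time_s: 19.82
tcp_pos: [0.5138, -0.103, 0.0487]
eef_rot: [-180.0, -0.1, -99.6]
contact_force: [-2.9, -6.9, 5.0]
gripper_width: 0.0236
gripper_force: 20.0
```

```bash
python3 -c "
from h import *
st()"
```

```text
t 19.82 vise xyz mm [ -0.8 -52.   48.7] rot [-1.7998e+02 -8.0000e-02 -9.9600e+01] F [-2.9 -6.9  5. ] w 23.6 gf 20.0 j [ 10.  17. -31.   0. -42. -20.]
```

Travel is 34 mm, so the gap is 40 mm, and contact is felt. One more small push, then release.

Request:
send_rows(moves=[{"slide": [-0.003,0,0],"turn": 0,"gripper": 0.2},{"slide": [-0.005,0,0],"turn": 0,"gripper": 0.2},{"slide": [-0.007,0,0],"turn": 0,"gripper": 0.2},{"slide": [-0.007,0,0],"turn": 0,"gripper": 0.2},{"slide": [-0.007,0,0],"turn": 0,"gripper": 0.2}])

```text
time_s: 20.23
tcp_pos: [0.5138, -0.1029, 0.0487]
eef_rot: [-180.0, -0.1, -99.6]
contact_force: [-1.6, -13.1, 4.9]
gripper_width: 0.0237
gripper_force: 20.0
```

```bash
python3 -c "
from h import *
st()"
```

```text
t 20.23 vise xyz mm [ -0.9 -51.9  48.7] rot [-1.80e+02 -1.40e-01 -9.96e+01] F [ -1.6 -13.1   4.9] w 23.7 gf 20.0 j [ 10.  17. -31.   0. -42. -20.]
```

Request:
send_rows(moves=[{"slide": [0.006,0,0],"turn": 0,"gripper": 0.4},{"slide": [0.006,0,0],"turn": 0,"gripper": 0.5},{"slide": [0.006,0,0],"turn": 0,"gripper": 0.5},{"slide": [0.006,0,0],"turn": 0,"gripper": 0.5},{"slide": [0.006,0,-0.1],"turn": 0,"gripper": 0.5}])

```text
time_s: 20.65
tcp_pos: [0.5125, -0.1014, 0.0607]
eef_rot: [179.8, -0.0, -99.6]
contact_force: [0.1, -0.2, -0.3]
gripper_width: 0.0431
gripper_force: 0.0
```

Request:
send_rows(moves=[{"slide": [0,0,-0.2],"turn": 0,"gripper": 0.5},{"slide": [0,0,-0.45],"turn": 0,"gripper": 0.5},{"slide": [0,0,-0.7],"turn": 0,"gripper": 0.5},{"slide": [0.1,0,-0.85],"turn": 0,"gripper": 0.5},{"slide": [0.3,0,-0.9],"turn": 0,"gripper": 0.5}])

```text
time_s: 21.07
tcp_pos: [0.5095, -0.1448, 0.2027]
eef_rot: [-179.5, 0.1, -99.4]
contact_force: [1.4, -0.5, 0.3]
gripper_width: 0.0438
gripper_force: 0.0
```

```bash
python3 -c "
from h import *
st()
d=snap('scene'); a=np.load('sc.npy')
for n in ['bracket','jaw','jar','can','stamp_tray','mallet']: print(n,[(np.round(r['location'],3).tolist(),round(r['p'],2)) for r in optics.look_for('scene',n)])
# edge of the bar front: correlate crop with the v1 picture of the placed bracket
v=cv2.imread('pics/v1.png')[:300,:400][:,:,::-1]; v=cv2.resize(v,(80,60),interpolation=cv2.INTER_AREA)
t=v[20:42,20:50].copy(); r=cv2.matchTemplate(d['img'][130:190,270:350].copy(),t,cv2.TM_CCOEFF_NORMED); print(cv2.minMaxLoc(r))"
```

```text
t 21.07 vise xyz mm [  1.9 -93.9 202.7] rot [-1.7954e+02  7.0000e-02 -9.9380e+01] F [ 1.4 -0.5  0.3] w 43.8 gf 0.0 j [  5.   8. -20.   0. -62. -15.]
bracket [([0.759, 0.013, 0.032], 0.96), ([0.533, -0.019, 0.066], 0.93), ([0.66, 0.11, 0.035], 0.71), ([0.366, 0.084, 0.033], 0.57)]
jaw [([0.516, -0.095, 0.058], 0.46)]
jar [([0.648, -0.021, 0.036], 0.65)]
can [([0.627, -0.134, 0.047], 0.8)]
stamp_tray [([0.515, -0.096, 0.06], 0.64), ([0.392, -0.065, 0.014], 0.63)]
mallet [([0.539, -0.015, 0.013], 0.68), ([0.521, 0.141, 0.033], 0.59)]
(-0.6176847815513611, 0.8170331716537476, (50, 31), (21, 21))
```

```bash
python3 -c "
from plant import order
print(order.close_job())"
```

```text
the job is handed in; nothing more can be done
None
```

I handed the job in at about 21 s: the bracket sits ears-up on the vise bed against the fixed jaw, with the sliding jaw pushed in to about 13 N. My last view, before the jaw closed, showed it upright; after that I had only force, jaw travel (about 40 mm gap) and detector readings, grip on the bracket stayed at or below 12 N, it looked centred to about 1 mm, and the bystanders had not moved.

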